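# Contact-test a small battery in the bench jig

## Task

Set the small battery in the channel of the test jig, terminal end towards the post, and slide it along until it is fully home against the post under the raised probe head. Then press the head's round palm pad straight down until the two sprung probes stand on the terminals and are pushed about half way in (6 mm of their 12 mm), and keep it steadily there: the job finishes while you are still holding the pad down, because the head springs back up when let go. Leave the spray can, the bottle and the tape roll alone.

Things in the scene. Friction and masses are not known exactly. Their poses are not given: they have to be found in the camera images.
- battery: The small battery: loose dark block 98 mm long (its x) x 43 mm wide (its y) x 52 mm high, blank white labels, 0.45 to 0.75 kg, standing upright on the bench with its terminals on top. Origin: centre of its underside; z up; +x points to its terminal end.
- terminals (a point): Point midway between the battery's two brass terminal lugs, at the height of their tops: 37 mm from the battery's centre towards its +x end, 57 mm above its underside. The lugs (12 x 11 mm, 5 mm high) stand 12 mm either side of it.
- jig: The test jig, fixed to the bench: aluminium bed, steel side rails, an aluminium post at its far end. Origin on the bench surface; x along the channel towards the post, z up. Bed: x -125 to +106 mm, 90 mm wide, top 12 mm above the bench; rails rise 10 mm above it. Channel open at its -x end and on top. Post 52 mm wide, top at z = 142 mm; its face at x = +76 mm is the stop.
- load_spot (a point): Point on the bed's top, mid-channel, jig x = -68 mm: a battery centred here lies wholly in the loading zone. The channel is 64 mm wide from jig x = -125 to -15 mm (loading zone), narrows to 46 mm at x = +20 mm, and stays 46 mm wide up to the post.
- home_spot (a point): Point on the bed's top, mid-channel, jig x = +27 mm: where the centre of the battery's underside is when it is home (terminal end on the post). The pad and head overhang the channel from jig x = +40 mm on, in the way of a gripper holding the battery here: set it down in the loading zone and push its free end face.
- press_head: Sprung probe head, sliding straight down in front of the post: dark block 26 x 60 x 30 mm, stem and round palm pad on top. Origin: on its axis at the block's underside, jig x = +64 mm, y = 0, 107 mm above the bench when up. Travel 34 mm down; a spring lifts it when let go. Needs about 5 N at the start, 8 N at 20 mm, 13 N at 26 mm with the probes on a battery.
- pad_top (a point): Centre of the flat top of the palm pad (black rubber, 48 mm across, 12 mm thick), jig x = +64 mm, y = 0, 177 mm above the bench when the head is up. The post behind it (top at 142 mm) stays lower than the pad even when it is fully pressed.
- probes (a joint): How far the two brass probe pins (24 mm apart, sprung together) are pushed up into the head, m: 0 free, 0.012 fully in (1 N to 7 N). Head up: tips 89 mm above the bench, 20 mm above a home battery's terminals. They start to move in when the head is 20 mm down; half in (0.006) at 26 mm down, the pad top then 151 mm above the bench.
- spray_can: Bystander: upright aerosol can 52 mm across, 170 mm high, to the left of the work. Origin: centre of its underside.
- fluid_bottle: Bystander: upright white bottle 72 mm across, 180 mm high, to the left of the work. Origin: centre of its underside.
- tape_roll: Bystander: roll of tape lying flat, 100 mm across, 24 mm high, to the right of the work. Origin: centre of its underside.

How it is judged:
On the way, in this order (a step that is already met when the one before it is completed fails the run):
1. the battery is home against the post, terminals under the probes, the head still up (x of terminals in the frame of jig above 0.06 m and x of battery in the frame of jig above 0.023 m and y of terminals in the frame of jig between -0.004 and 0.004 m and z of battery in the frame of jig below 0.016 m and angle between battery's own z axis and vertical below 0.08 rad and z of press_head in the frame of jig above 0.102 m and value of joint probes below 0.001 m), for 0.2 s.
2. the head is held down with the probes on the terminals, about half way in (x of terminals in the frame of jig above 0.06 m and z of press_head in the frame of jig below 0.088 m and value of joint probes between 0.003 and 0.009 m), for 0.5 s.
At the end, for the whole second after the job is handed in: Battery upright on the bed, within 4 mm of home at the post and 4 mm of the channel middle, terminals under the probes, not touched by the robot; the robot presses the head down (over 4 N), the probes bear on the battery and are 3 to 9 mm in; all through the last second (all of step 2 and x of battery in the frame of jig above 0.023 m and y of terminals in the frame of jig between -0.004 and 0.004 m and z of battery in the frame of jig below 0.016 m and angle between battery's own z axis and vertical below 0.08 rad and contact force between press_head and battery above 1 N and contact force between the arm and battery below 0.5 N and contact force between any of the fingers, the arm and press_head above 4 N); the arm keeps its last pose, push and grip.
It fails at once if a bystander was knocked over or shifted by more than 40 mm (distance of any of spray_can, fluid_bottle, tape_roll from where it was at the start of the episode above 0.04 m or angle between any of spray_can, fluid_bottle's own z axis and vertical above 0.5 rad).
It also fails if it takes over 64 s, if anything falls off the work surface, if the arm or the gripper's body presses on something with over 40 N, if the wrist force passes 120 N, or if a joint passes its speed limit or range.

## Robot

A 6-joint arm with a two-finger parallel gripper is mounted at the origin on the work surface. World frame = base frame: x ahead of the robot, y to its left, z up, the work surface at z = 0. Lengths are in m, angles in rad, forces in N, time in s.
With the tool pointing down it reaches from about 0.375 to 0.9 m from the base axis. Payload 3.1 kg.
Tool frame: the origin (TCP) lies between the finger pads; the fingertips stand ahead of it and the grasp point (between the pads) lies 6 mm ahead of it (arm.tips_ahead is the z of the fingertips in the tool frame, in m); z points along the fingers, y is the direction in which the jaws open and shut (so a half turn about z gives the same grasp; the last joint's range is limited). The gripper opens to 87 mm and grips with 3 to 60 N. Pads are 19 mm wide; open, the fingers measure 117 mm over their backs; the gripper's body (75 mm by 190 mm) begins 51 mm behind the grasp point.
Start: joints at [1.113, 0.527, 1.433, -0, 1.181, -0.178], TCP at [0.172, 0.601, 0.248] pointing down, gripper open.
Joint ranges: [-3.08, 3.08], [-0.75, 2.2], [0.22, 2.44], [-1.43, 4.57], [0, 2.65], [-2.85, 2.85]. Speed limits (rad/s): [2.79, 2.79, 3.14, 3.14, 3.14, 3.14].

## Interface

Orientations are given as a unit quaternion [x, y, z, w].
In Python, from rig import arm gives the robot as it stands. The module is installed in compiled form; this text tells all that it offers.
- The arm moves only by the tool arm_command, never from a script. Its argument "moves" is a list that holds one entry, the list of rows, each a list of 4 numbers: the shift along the tool's x, y, z in units of 25 mm (1.0 is 25 mm), then the turn about the tool's z in rad. In form: [[[tx, ty, tz, spin], ...]]. A call has exactly 8 rows; each row is the pose to reach, as a shift and turn from the pose measured when the call began, along the tool's axes at that moment; what a row does not reach only later rows make up. A row lasts 1/12 s, in which the tool goes at most 41.7 mm and 7.16 degrees, less where a joint would pass 70% of its speed; a pose out of reach is approached as far as the arm can. A call with a gripper value outside its range is refused whole. "grip" is the gripper's target within -1 to 1 (fully open at 1, half-way at 0, shut at -1), set as the call begins (left out, the last holds). The fingers move at their own pace and stop on an object; "grip_force" is the grip in N (left out, the last holds). Time passes only in rows, so rows that repeat a pose let the fingers close, or fill a call up. It gives the time, the measured TCP pose, the force and the opening at its end, in the units of the state.
- arm.observe(): the state, without advancing time (a new reading comes with each control period).
- arm.read_camera(name): name is "side" or "top"; returns the picture (480x640x3 uint8, blue, green, red); there is no depth.
- arm.camera_info(name): a dict with "K" (3x3 intrinsics, pixels), "cam_to_world" (4x4, takes a point from camera to world coordinates). Camera axes: x right, y down, z forward; pixel columns grow to the right and rows downward; lengths in m; the calibration is good to about 2 mm. A picture is of the moment at which its call begins. camera_info takes no time and is no camera call.
- arm.sign_off(): hands the job in, once; it reports no verdict.
The state is a dict: "clock": time; "joint_positions": joint angles; "joint_vel": joint speeds; "joint_torque": joint torques, N m; "tool_pos": TCP position; "orientation": TCP orientation; "force": force on the tool from outside, world axes, zero at the start; "wrist_torque": the same for the moment, N m; "opening": finger opening in m.
Only numpy, scipy, OpenCV 4.12 (cv2) and the standard library are available. Lean on these libraries where they do the work, as an engineer would, in place of code of your own. Each camera call takes 0.05 s, during which the arm holds its last target.

## Working session

There is one attempt and no reset: what is moved stays moved. The work goes in short steps, Python scripts to look and compute and a tool call to move; the robot and the scene stay as the last step left them, time stands still between calls to the robot, and variables do not carry over. Pictures are saved under pics/ and viewed, and the job is handed in when it is done.

Besides the shell and the picture viewer there is one more tool, called after "Emit:" as name([rows], argument=value, ...), one row to a line, values as JSON. arm_command: Moves the arm, as the interface text tells. Its arguments: {"type":"object","properties":{"moves":{"type":"array","items":{"type":"array","items":{"type":"array","items":{"type":"number"}}}},"grip":{"type":"number"},"grip_force":{"type":"number"}},"required":["moves"]}

```bash
mkdir -p pics
python3 - <<'E'
from rig import arm
import cv2,numpy as np
np.set_printoptions(precision=4,suppress=True)
print(arm.observe(), arm.tips_ahead)
for n in("side","top"):
    cv2.imwrite(f"pics/{n}0.png",arm.read_camera(n)); i=arm.camera_info(n); print(n,i["K"],i["cam_to_world"])
E
```

```text
{'clock': 0.0, 'joint_positions': array([ 1.1135,  0.5284,  1.4339,  0.    ,  1.1814, -0.1785]), 'joint_vel': array([-0.0017, -0.0007,  0.0006,  0.0015, -0.0016,  0.0006]), 'joint_torque': array([ -0.0003, -44.0048, -17.6589,   0.0631,   0.0584,  -0.0002]), 'tool_pos': array([0.1717, 0.6003, 0.2466]), 'orientation': array([ 0.1389,  0.9903, -0.001 , -0.0003]), 'force': array([-0.3275,  1.2605, -0.2013]), 'wrist_torque': array([ 0.0649, -0.0012,  0.0008]), 'opening': 0.08704684079299206} 0.025
side [[436.4843   0.     322.2946]
 [  0.     436.4843 243.0428]
 [  0.       0.       1.    ]] [[ 0.9081 -0.316   0.2747  0.2998]
 [-0.4186 -0.6698  0.6133 -0.5707]
 [-0.0099 -0.6719 -0.7405  0.831 ]
 [ 0.      0.      0.      1.    ]]
top [[588.6071   0.     318.5131]
 [  0.     588.6071 237.6909]
 [  0.       0.       1.    ]] [[-0.0063 -0.997   0.0766  0.4827]
 [-0.9999  0.0075  0.0149 -0.0022]
 [-0.0154 -0.0765 -0.997   1.4246]
 [ 0.      0.      0.      1.    ]]
```

View pics/side0.png

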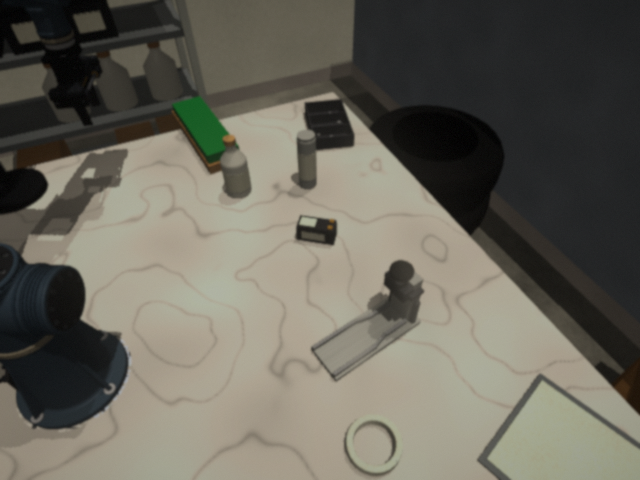

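View pics/top0.png

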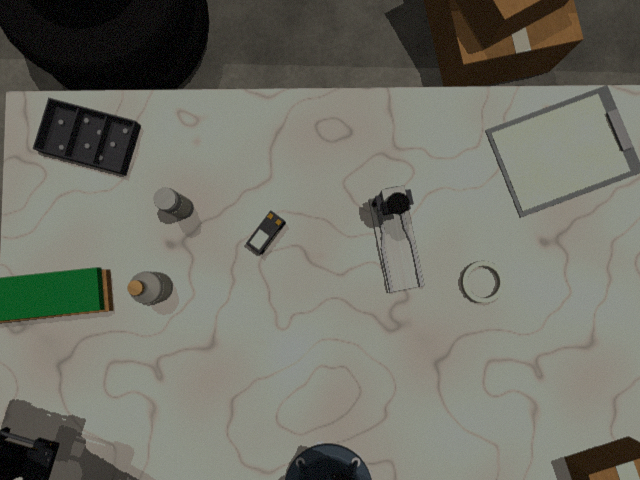

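The views show the battery at about (266,232) in top and (316,230) in side, with its terminals towards the upper right in top. The jig is at about (400,245) in top with its post at the far end, around (393,200). The can, bottle and tape are clear of both. I'll zoom in next.

Run:
```python
import cv2,numpy as np
t=cv2.imread("pics/top0.png"); s=cv2.imread("pics/side0.png")
a=cv2.resize(t[200:265,235:300],(390,390),interpolation=cv2.INTER_CUBIC)
b=cv2.resize(t[180:300,350:450],None,fx=4,fy=4,interpolation=cv2.INTER_CUBIC)
c=np.zeros((480,800,3),np.uint8); c[:390,:390]=a; c[:480,400:800]=b
cv2.imwrite("pics/z1.png",np.clip(c*1.5,0,255).astype(np.uint8))
cv2.imwrite("pics/z2.png",cv2.resize(s[200:390,285:435],None,fx=3,fy=3,interpolation=cv2.INTER_CUBIC))
```

```text
(no output)
```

View pics/z1.png

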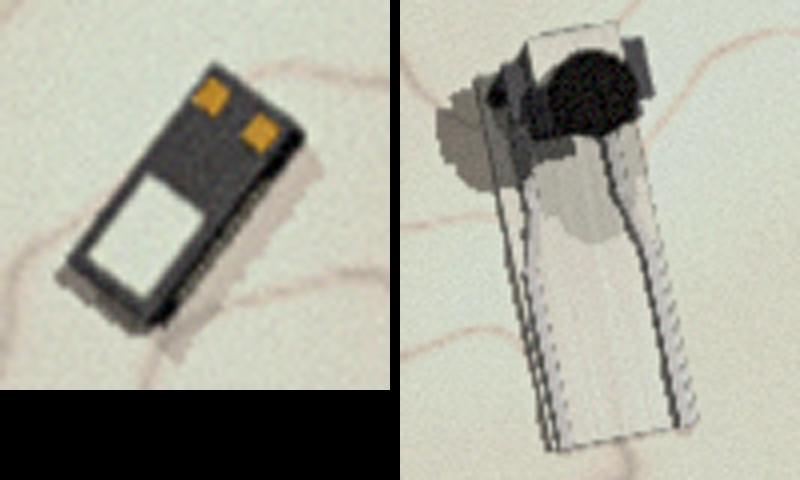

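View pics/z2.png

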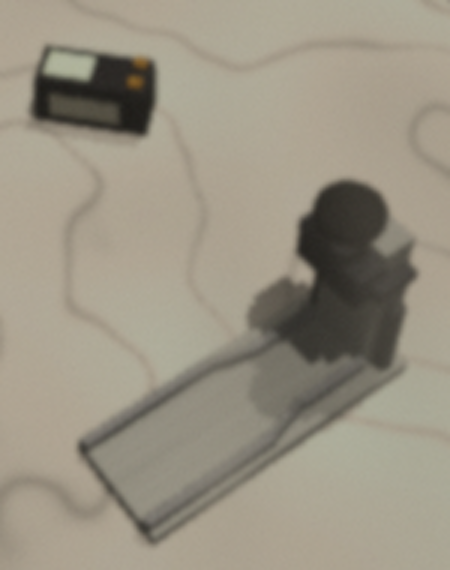

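```bash
cat > h.py <<'E'
import cv2,numpy as np
np.set_printoptions(precision=4,suppress=True)
from rig import arm
CI={n:arm.camera_info(n) for n in("side","top")}
def proj(n,P):
    W=np.linalg.inv(CI[n]["cam_to_world"]); P=np.atleast_2d(P)
    c=P@W[:3,:3].T+W[:3,3]; q=c@np.array(CI[n]["K"]).T; return q[:,:2]/q[:,2:]
def tf(p,L):
    x,y,a=p; L=np.atleast_2d(L); c,s=np.cos(a),np.sin(a)
    return np.c_[x+c*L[:,0]-s*L[:,1],y+s*L[:,0]+c*L[:,1],L[:,2]]
def wire(img,n,p,segs,col,f,off):
    for a,b in segs:
        q=(proj(n,tf(p,[a,b]))-off+.5)*f
        q=np.round(q).astype(int); cv2.line(img,tuple(map(int,q[0])),tuple(map(int,q[1])),col,1,cv2.LINE_AA)
def box(x0,x1,y0,y1,z0,z1):
    c=[(x,y,z) for x in(x0,x1) for y in(y0,y1) for z in(z0,z1)]
    return [(a,b) for i,a in enumerate(c) for b in c[i+1:] if sum(u!=v for u,v in zip(a,b))==1]
BAT=box(-.049,.049,-.0215,.0215,0,.052)+box(.031,.043,.0065,.0175,.052,.057)+box(.031,.043,-.0175,-.0065,.052,.057)
circ=[(.064+.024*np.cos(t),.024*np.sin(t),.177) for t in np.linspace(0,2*np.pi,25)]
JIG=box(-.125,.106,-.045,.045,0,.012)+list(zip(circ,circ[1:]))+[((-.125,s*.032,.022),(-.015,s*.032,.022)) for s in(1,-1)]+[((-.015,s*.032,.022),(.02,s*.023,.022)) for s in(1,-1)]+[((.076,-.026,.142),(.076,.026,.142))]
E
cat > fit.py <<'E'
from h import *
from scipy.optimize import least_squares
T=lambda u,v,f,x,y:((u+.5)/f-.5+x,(v+.5)/f-.5+y)
tb=lambda u,v:T(u,v,6,235,200); tj=lambda u,v:T(u-400,v,4,350,180); sd=lambda u,v:T(u,v,3,285,200)
bo=[("top",(.037,.012,.057),tb(211,97)),("top",(.037,-.012,.057),tb(261,132)),("top",(.049,.0215,.052),tb(212,66)),("top",(-.049,.0215,.052),tb(70,258)),("top",(-.049,-.0215,.052),tb(150,303)),
("side",(.037,.012,.057),sd(141,62)),("side",(.037,-.012,.057),sd(134,82))]
jo=[("top",(.064,0,.177),tj(593,94)),("top",(-.125,.045,0),tj(548,451)),("top",(-.125,-.045,.012),tj(697,422)),
("side",(.064,0,.177),sd(350,212)),("side",(-.125,-.045,.012),sd(150,530)),("side",(-.125,.045,.012),sd(83,449))]
def fit(o,p0):
    r=least_squares(lambda p:np.concatenate([proj(n,tf(p,[L]))[0]-q for n,L,q in o]),p0,loss="soft_l1")
    print(r.x,np.degrees(r.x[2]));print(r.fun.reshape(-1,2)); return r.x
b=fit(bo,[.5,.12,.7]); j=fit(jo,[.45,-.17,.1]); np.savez("poses.npz",b=b,j=j)
for n,(x,y,w,h),f in(("top",(235,175,205,125),3.9),("side",(285,200,150,190),3.1)):
    im=cv2.imread(f"pics/{n}0.png")[y:y+h,x:x+w]; im=cv2.resize(im,None,fx=f,fy=f,interpolation=cv2.INTER_CUBIC)
    wire(im,n,b,BAT,(0,255,0),f,(x,y)); wire(im,n,j,JIG,(0,0,255),f,(x,y)); cv2.imwrite(f"pics/fit_{n}.png",im)
E
python3 fit.py
```

```text
[ 0.6037  0.1438 -0.6448] -36.94612260878915
[[ 0.3754 -0.1691]
 [ 0.2352  0.066 ]
 [ 0.2545 -1.2296]
 [-1.195   0.1954]
 [ 0.1063  3.6177]
 [-0.1025 -0.2222]
 [ 0.3188 -0.1971]]
[ 0.5894 -0.1655  0.1836] 10.51903651866102
[[ 0.2923 -0.5471]
 [ 0.0389  0.2738]
 [ 0.3364  0.4661]
 [ 0.3224 -1.8047]
 [ 0.5133  2.7388]
 [-2.735  -3.5764]]
```

View pics/fit_top.png

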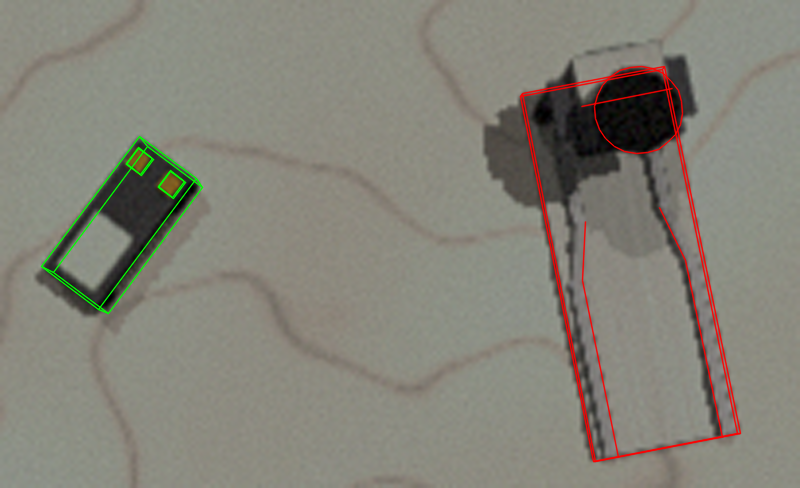

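View pics/fit_side.png

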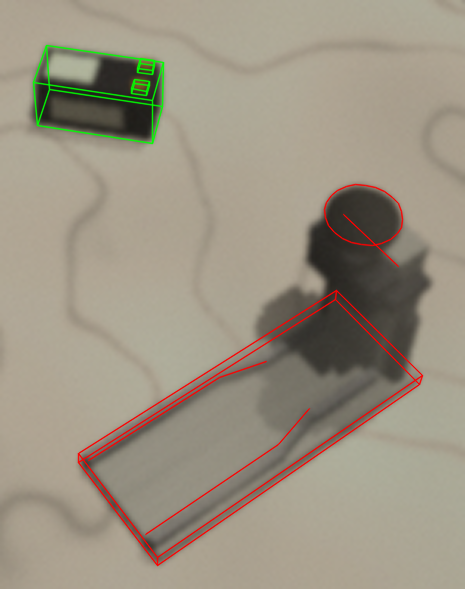

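Run:
```python
from h import *
for n,(x,y,w,h),f in(("top",(362,180,76,60),10),("top2",(370,236,70,60),10),("side",(305,315,80,70),9),("side2",(365,255,70,65),9)):
    im=cv2.imread(f"pics/{n[:-1] if n[-1]=='2' else n}0.png")[y:y+h,x:x+w]
    im=cv2.normalize(im,None,0,255,cv2.NORM_MINMAX)
    im=(255*(im/255.)**.6).astype(np.uint8)
    im=cv2.resize(im,None,fx=f,fy=f,interpolation=cv2.INTER_CUBIC)
    for k in range(0,w,10): cv2.putText(im,str(x+k),(k*f,10),0,.35,(0,0,255))
    for k in range(0,h,10): cv2.putText(im,str(y+k),(0,k*f+5),0,.35,(0,0,255))
    cv2.imwrite(f"pics/zz_{n}.png",im)
```

```text
(no output)
```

View pics/zz_top.png

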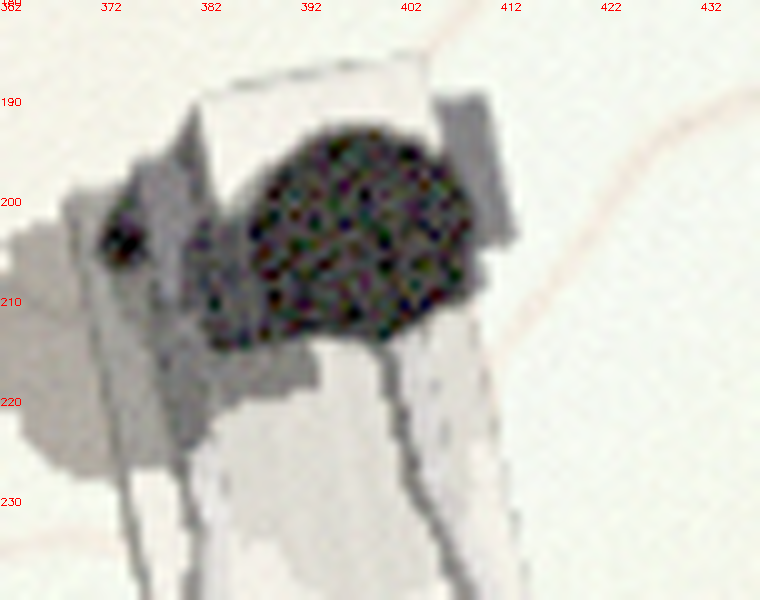

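View pics/zz_top2.png

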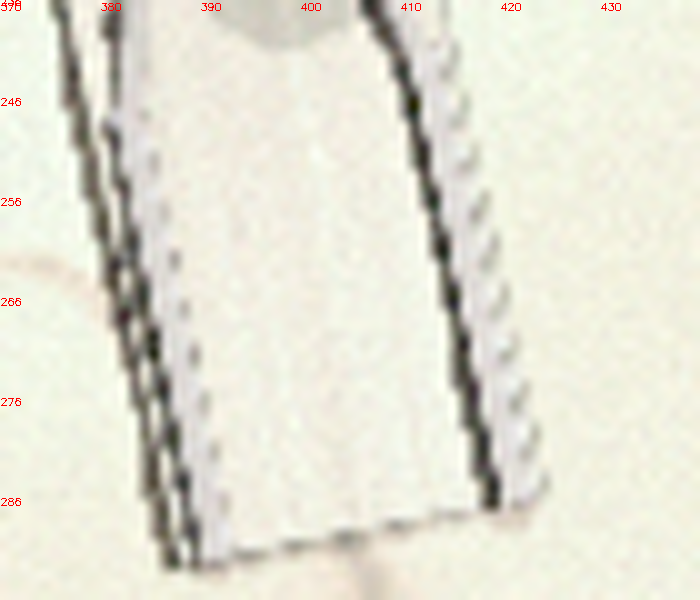

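View pics/zz_side.png

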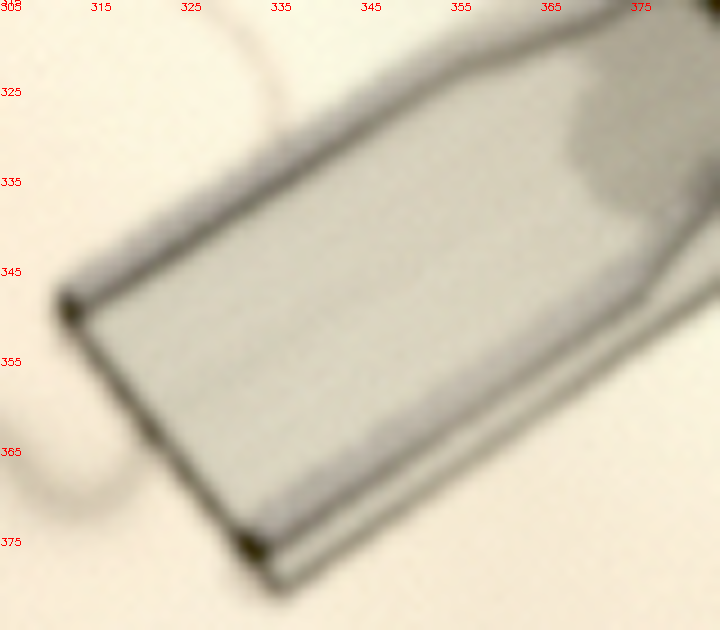

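View pics/zz_side2.png

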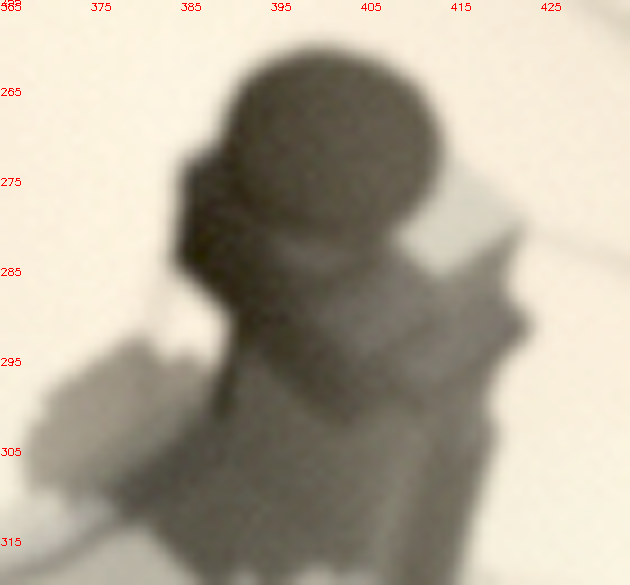

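```bash
cat > fit2.py <<'E'
from h import *
from scipy.optimize import least_squares
def mk(t): 
    w=.032+t
    return [("top",(.064,0,.177),(397.2,203.0)),("top",(-.125,.045,.006),(386.6,291.8)),("top",(-.125,-.032,.017),(418.6,286.1)),("top",(-.015,-.032,.017),(410,242)),("top",(.02,-.023,.017),(402.7,227.5)),("top",(-.015,w,.017),(380.5,248)),
("side",(.064,0,.177),(401.4,268.8)),("side",(-.125,-.045,.006),(336.4,379.5)),("side",(-.015,-w,.017),(376,347.5)),("side",(-.015,.032,.017),(355,323.2))]
def run(cams,p0):
    f=lambda p:np.concatenate([proj(n,tf(p[:3],[L]))[0]-q for n,L,q in mk(p[3]) if n in cams])
    r=least_squares(f,p0,loss="soft_l1"); print(cams,r.x,np.degrees(r.x[2])); print(r.fun.reshape(-1,2)); return r.x
p0=[.589,-.1655,.1836,.006]
run(["top"],p0); run(["side"],p0); j=run(["top","side"],p0)[:3]
b=np.load("poses.npz")["b"]; np.savez("poses.npz",b=b,j=j)
E
python3 fit2.py
python3 - <<'E'
# battery separate fits
import sys; sys.path.insert(0,'.')
from h import *
from scipy.optimize import least_squares
for n,x,y,w,h,f in(("top",240,205,50,55,10),("side",290,210,52,40,12)):
    im=cv2.imread(f"pics/{n}0.png")[y:y+h,x:x+w]
    im=(255*(im/255.)**.6).astype(np.uint8)
    im=cv2.resize(im,None,fx=f,fy=f,interpolation=cv2.INTER_CUBIC)
    wire(im,n,np.load("poses.npz")["b"],BAT,(0,255,0),f,(x,y))
    cv2.imwrite(f"pics/zb_{n}.png",im)
E
```

```text
['top'] [ 0.5891 -0.1643  0.189   0.0068] 10.826146338628199
[[ 0.2272 -0.2612]
 [ 0.0912  1.0516]
 [ 0.3254  0.5275]
 [-0.6082 -0.643 ]
 [-0.0011  0.2991]
 [-0.1326 -0.8849]]
['side'] [ 0.5891 -0.1662  0.1904  0.0077] 10.908623907368622
[[ 0.1352 -0.1211]
 [-0.8812  1.4978]
 [ 0.6377 -0.548 ]
 [ 0.0054 -0.4533]]
['top', 'side'] [ 0.5893 -0.1651  0.1869  0.0081] 10.710409462521465
[[ 0.6582 -0.3303]
 [ 0.3106  0.9838]
 [ 0.56    0.5236]
 [-0.284  -0.6651]
 [ 0.3498  0.2638]
 [-0.3605 -0.8596]
 [-0.0125 -0.4813]
 [-1.2383  0.8616]
 [ 0.5086 -0.8508]
 [-0.1348 -0.9217]]
```

View pics/zb_top.png

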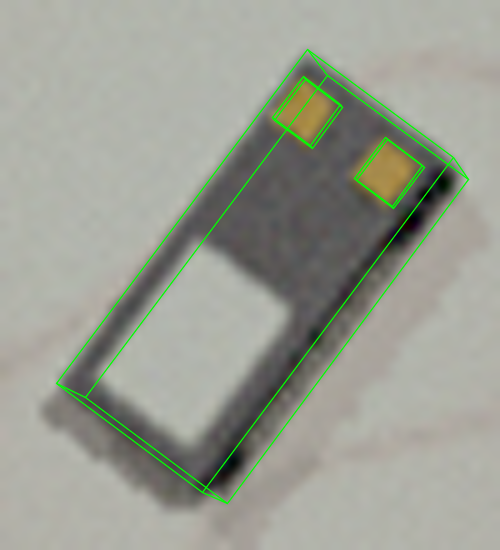

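View pics/zb_side.png

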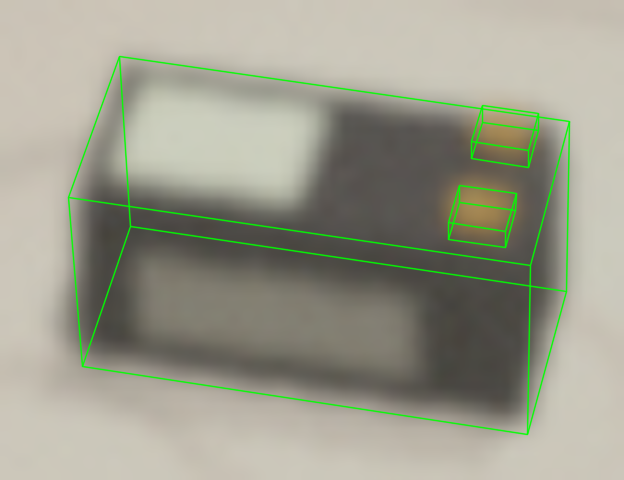

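```bash
cat > go.py <<'E'
from h import *
import sys
from scipy.spatial.transform import Rotation as R
def go(P,yaw):
    s=arm.observe(); r=R.from_quat(s["orientation"]); M=r.as_matrix()
    d=M.T@(np.array(P)-s["tool_pos"])/.025
    xt=M[:,0]; cy=np.arctan2(xt[1],xt[0]); sp=-(yaw-cy); sp=(sp+np.pi)%(2*np.pi)-np.pi
    print("t",s["clock"],"pos",s["tool_pos"],"tilt",np.degrees(np.arccos(-M[2,2])),"yaw",np.degrees(cy),"F",s["force"],"open",s["opening"],"q",s["joint_positions"])
    print("shift",d,"spin",sp,"mm",np.linalg.norm(d)*25)
if __name__=="__main__":
    a=[float(v) for v in sys.argv[1:]]; go(a[:3],np.radians(a[3]))
E
python3 go.py .6025 .1447 .25 143.05
```

```text
t 0.1 pos [0.1717 0.6003 0.2467] tilt 0.11133971800713448 yaw 164.02584881825913 F [-0.1304 -0.8402 -0.63  ] open 0.0870876007831618 q [ 1.1135  0.5284  1.4338 -0.      1.1814 -0.1785]
shift [-21.5816 -12.779   -0.1154] spin 0.36609762527918344 mm 627.0389348645533
```

Emit:
arm_command([
  [[-0.8,-0.5,-0.3,0.02],[-2.0,-1.2,-0.6,0.05],[-3.3,-2.0,-1,0.08],[-4.6,-2.8,-1,0.12],[-5.9,-3.6,-1,0.16],[-7.2,-4.3,-1,0.2],[-8.5,-5.1,-1,0.24],[-9.8,-5.9,-1,0.27]],
], grip=1)

```text
clock: 0.77
tool_pos: [0.3674, 0.3896, 0.2716]
orientation: [0.272, 0.962, -0.001, -0.0]
force: [0.0, -0.2, 0.6]
opening: 0.087
```

```bash
python3 go.py .6025 .1447 .2 143.05
```

```text
t 0.7667 pos [0.3674 0.3896 0.2716] tilt 0.13789721379041334 yaw 148.467917420324 F [ 0.0133 -0.1958  0.6183] open 0.08703822970638012 q [ 0.6064  0.3786  1.627  -0.001   1.1383 -0.4136]
shift [-13.1383  -3.4239   2.8729] spin 0.0945604975858112 mm 346.94421329466576
```

Emit:
arm_command([
  [[-1.5,-0.4,0,0.01],[-3.0,-0.8,0,0.03],[-4.5,-1.2,0,0.05],[-6,-1.6,0,0.06],[-7.5,-2.0,0.3,0.07],[-9,-2.4,0.8,0.09],[-10.5,-2.8,1.5,0.095],[-12,-3.2,2.2,0.095]],
])

```text
clock: 1.43
tool_pos: [0.5812, 0.1639, 0.217]
orientation: [0.317, 0.948, -0.001, -0.0]
force: [0.5, 0.9, 0.4]
opening: 0.087
```

```bash
python3 go.py .6025 .1447 .12 143.05
```

```text
t 1.4333 pos [0.5812 0.1639 0.217 ] tilt 0.11838071702342526 yaw 142.99455511686247 F [0.5231 0.8756 0.4148] open 0.0869537084919909 q [ 0.0909  0.5348  1.5178 -0.0021  1.09   -0.833 ]
shift [-1.1426 -0.0936  3.881 ] spin -0.0009676957641335804 mm 101.16986483686405
```

Emit:
arm_command([
  [[-0.4,0,0.8,0],[-0.8,-0.05,1.6,0],[-1.1,-0.09,2.4,0],[-1.15,-0.09,3.2,0],[-1.15,-0.09,3.7,0],[-1.15,-0.09,3.9,0],[-1.15,-0.09,3.9,0],[-1.15,-0.09,3.9,0]],
])

```text
clock: 2.1
tool_pos: [0.6028, 0.145, 0.1199]
orientation: [0.317, 0.948, -0.001, 0.0]
force: [-0.5, -0.2, 0.5]
opening: 0.0875
```

```bash
python3 - <<'E'
from h import *
for n,x,y,w,h,f in(("top",225,190,80,75,6),("side",270,160,80,100,6)):
    im=arm.read_camera(n); cv2.imwrite(f"pics/{n}1.png",im)
    cv2.imwrite(f"pics/g_{n}.png",cv2.resize(im[y:y+h,x:x+w],None,fx=f,fy=f,interpolation=cv2.INTER_CUBIC))
E
python3 go.py .6025 .1447 .047 143.05
```

```text
t 2.2 pos [0.6034 0.1451 0.1209] tilt 0.14033838064562795 yaw 143.02933031218507 F [0.1025 0.0007 0.3996] open 0.08699237333794776 q [ 0.057   0.6808  1.5479 -0.0023  0.9113 -0.8671]
shift [ 0.0277 -0.0345  2.9551] spin -0.0003607541077301768 mm 73.88635162821025
```

View pics/g_top.png

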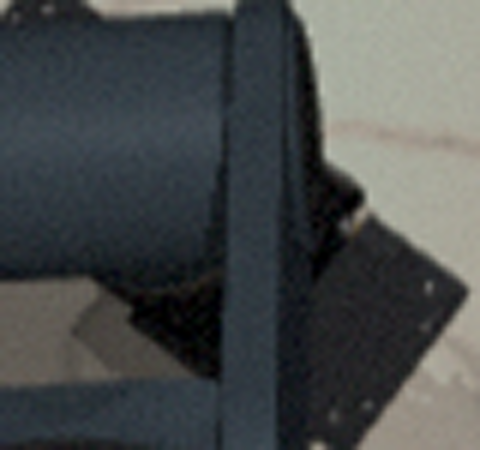

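View pics/g_side.png

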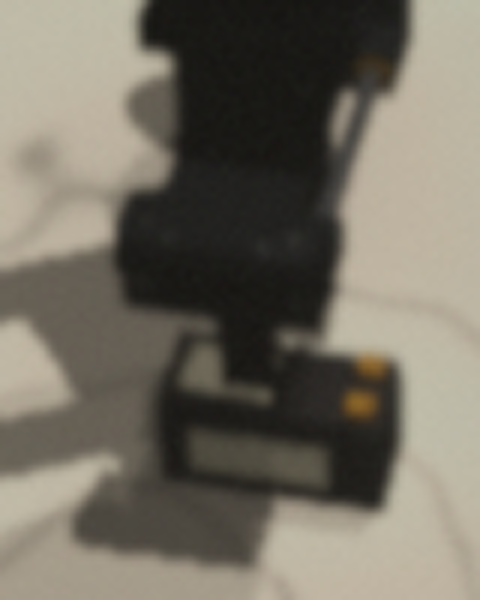

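The gripper is over the battery in the side view, with its near finger at about (310,220) and in line with the middle. I'm descending to grip.

Emit:
arm_command([
  [[0.03,-0.03,0.5,0],[0.03,-0.03,1.1,0],[0.03,-0.03,1.7,0],[0.03,-0.03,2.3,0],[0.03,-0.03,2.7,0],[0.03,-0.03,2.9,0],[0.03,-0.03,2.95,0],[0.03,-0.03,2.95,0]],
])

```text
clock: 2.87
tool_pos: [0.6028, 0.1449, 0.0475]
orientation: [0.317, 0.948, -0.0, 0.001]
force: [0.7, 1.3, 0.3]
opening: 0.0871
```

Emit:
arm_command([
  [[0,0,0,0],[0,0,0,0],[0,0,0,0],[0,0,0,0],[0,0,0,0],[0,0,0,0],[0,0,0,0],[0,0,0,0]],
], grip=-1, grip_force=25)

```text
clock: 3.53
tool_pos: [0.6025, 0.1447, 0.0475]
orientation: [0.317, 0.948, -0.001, 0.001]
force: [-0.0, 0.9, -0.5]
opening: 0.0429
```

```bash
python3 go.py .6025 .1447 .147 143.05
```

```text
t 3.5333 pos [0.6025 0.1447 0.0475] tilt 0.15431570634553482 yaw 143.05807168841855 F [-0.047   0.9151 -0.4985] open 0.04290592307629672 q [ 0.0567  0.7899  1.5791 -0.0032  0.7711 -0.867 ]
shift [-0.0098 -0.0045 -3.9806] spin 0.00014087753909874934 mm 99.51547786394245
```

Emit:
arm_command([
  [[0,0,-0.4,0],[0,0,-0.9,0],[0,0,-1.5,0],[0,0,-2.1,0],[0,0,-2.7,0],[0,0,-3.1,0],[0,0,-3.3,0],[0,0,-3.3,0]],
])

```text
clock: 4.2
tool_pos: [0.603, 0.145, 0.1316]
orientation: [0.317, 0.948, -0.0, 0.002]
force: [-0.1, 0.8, -6.1]
opening: 0.0428
```

Run:
```python
from go import *
j=np.load("poses.npz")["j"]; print(j,np.degrees(j[2]))
P=tf(j,[-.070,0,.13])[0]; print(P); go(P,j[2]+np.pi)
```

```text
[ 0.5893 -0.1651  0.1869] 10.710409462521465
[ 0.5205 -0.1781  0.13  ]
t 4.2 pos [0.603  0.145  0.1316] tilt 0.26817257004873085 yaw 143.0604791543543 F [-0.0674  0.8191 -6.0542] open 0.042813502558987276 q [ 0.0571  0.6645  1.5447 -0.0028  0.9283 -0.8674]
shift [ -5.1278 -12.3153   0.074 ] spin -0.8316481722233529 mm 333.510490709192
```

Emit:
arm_command([
  [[-0.4,-0.9,0,-0.06],[-0.9,-2.0,0,-0.13],[-1.4,-3.2,0,-0.21],[-1.9,-4.4,0,-0.3],[-2.4,-5.6,0,-0.39],[-2.9,-6.8,0,-0.48],[-3.3,-7.8,0,-0.56],[-3.6,-8.5,0,-0.62]],
])

```text
clock: 4.87
tool_pos: [0.5459, -0.0812, 0.1309]
orientation: [0.011, 1.0, -0.001, 0.001]
force: [-0.7, 0.4, -5.6]
opening: 0.0426
```

Run:
```python
from go import *
j=np.load("poses.npz")["j"]
P=tf(j,[-.070,0,.11])[0]; print(P); go(P,j[2]+np.pi)
```

```text
[ 0.5205 -0.1781  0.11  ]
t 4.8667 pos [ 0.5459 -0.0812  0.1309] tilt 0.16646371528980133 yaw 178.7033333445019 F [-0.6632  0.4175 -5.5657] open 0.0425539754197233 q [-0.3496  0.5953  1.7216 -0.0015  0.8221 -1.8967]
shift [ 0.9303 -3.8971  0.8433] spin -0.20956301179702042 mm 102.35941345346198
```

Emit:
arm_command([
  [[0.2,-0.8,0,-0.05],[0.4,-1.6,0,-0.1],[0.6,-2.4,0,-0.15],[0.8,-3.2,0,-0.19],[0.9,-3.7,0.2,-0.21],[0.93,-3.9,0.5,-0.21],[0.93,-3.9,0.8,-0.21],[0.93,-3.9,0.84,-0.21]],
])

```text
clock: 5.53
tool_pos: [0.5191, -0.1771, 0.1081]
orientation: [-0.093, 0.996, 0.001, -0.001]
force: [-0.6, 0.1, -5.7]
opening: 0.0428
```

Run:
```python
from go import *
for n,x,y,w,h,f in(("top",340,170,120,130,4.5),("side",285,220,150,180,3.3)):
    im=arm.read_camera(n); cv2.imwrite(f"pics/{n}2.png",im)
    cv2.imwrite(f"pics/p_{n}.png",cv2.resize(im[y:y+h,x:x+w],None,fx=f,fy=f,interpolation=cv2.INTER_CUBIC))
j=np.load("poses.npz")["j"]
P=tf(j,[-.070,0,.0605])[0]; go(P,j[2]+np.pi)
```

```text
t 5.6333 pos [ 0.5198 -0.1767  0.109 ] tilt 0.02750919234659895 yaw -169.23564375642954 F [-0.1426 -0.2384 -4.0537] open 0.04255879137406307 q [-0.5312  0.6293  1.7398 -0.0003  0.773  -2.2896]
shift [-0.0188 -0.0619  1.9384] spin 0.0009415489501574115 mm 48.486670554424336
```

View pics/p_top.png

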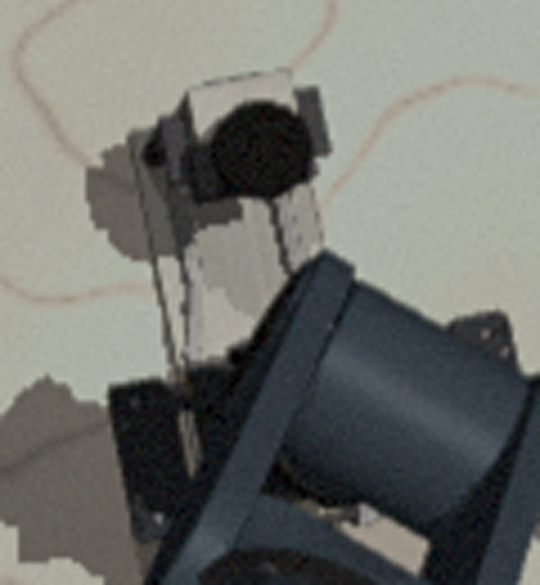

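View pics/p_side.png

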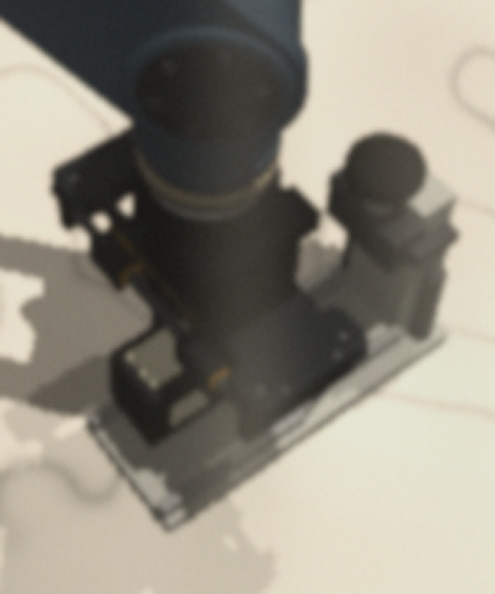

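The battery hangs over the middle of the loading zone (side view, battery end at about (335,340)) with its terminals towards the post. I'm lowering it.

Emit:
arm_command([
  [[-0.02,-0.06,0.4,0],[-0.02,-0.06,0.8,0],[-0.02,-0.06,1.2,0],[-0.02,-0.06,1.5,0],[-0.02,-0.06,1.7,0],[-0.02,-0.06,1.8,0],[-0.02,-0.06,1.86,0],[-0.02,-0.06,1.9,0]],
])

```text
clock: 6.3
tool_pos: [0.5206, -0.1782, 0.0613]
orientation: [-0.094, 0.996, -0.0, -0.0]
force: [0.1, 0.7, -5.0]
opening: 0.0427
```

Emit:
arm_command([
  [[0,0,0.02,0],[0,0,0.04,0],[0,0,0.05,0],[0,0,0.05,0],[0,0,0.05,0],[0,0,0.05,0],[0,0,0.05,0],[0,0,0.05,0]],
])

```text
clock: 6.97
tool_pos: [0.5207, -0.1782, 0.0601]
orientation: [-0.094, 0.996, -0.0, -0.0]
force: [0.1, -0.5, -5.1]
opening: 0.0428
```

Emit:
arm_command([
  [[0,0,0.02,0],[0,0,0.04,0],[0,0,0.06,0],[0,0,0.06,0],[0,0,0.06,0],[0,0,0.06,0],[0,0,0.06,0],[0,0,0.06,0]],
])

```text
clock: 7.63
tool_pos: [0.5206, -0.1782, 0.0594]
orientation: [-0.094, 0.996, -0.0, 0.0]
force: [-2.9, 1.1, 6.0]
opening: 0.0432
```

Emit:
arm_command([
  [[0,0,0,0],[0,0,0,0],[0,0,0,0],[0,0,0,0],[0,0,0,0],[0,0,0,0],[0,0,0,0],[0,0,0,0]],
], grip=1)

```text
clock: 8.3
tool_pos: [0.5207, -0.1782, 0.0594]
orientation: [-0.094, 0.996, -0.0, 0.0]
force: [-0.1, -0.1, 0.5]
opening: 0.084
```

Emit:
arm_command([
  [[0,0,-0.4,0],[0,0,-0.9,0],[0,0,-1.5,0],[0,0,-2.1,0],[0,0,-2.6,0],[0.3,0,-2.8,0],[0.9,0,-2.8,0],[1.5,0,-2.8,0]],
])

```text
clock: 8.97
tool_pos: [0.4834, -0.1853, 0.1302]
orientation: [-0.094, 0.996, -0.001, 0.001]
force: [0.0, 0.4, -0.4]
opening: 0.087
```

Run:
```python
from go import *
j=np.load("poses.npz")["j"]
P=tf(j,[-.155,0,.13])[0]; print(P,np.hypot(*P[:2])); go(P,j[2]+np.pi)
```

```text
[ 0.437  -0.1939  0.13  ] 0.47805599484362626
t 8.9667 pos [ 0.4834 -0.1853  0.1302] tilt 0.10445538259277407 yaw -169.1789371615505 F [ 0.0225  0.4304 -0.3939] open 0.08704840813795016 q [-0.5819  0.5639  1.8072 -0.0006  0.7688 -2.3411]
shift [1.8904 0.0105 0.0054] spin 0.001931265738392085 mm 47.261461622974636
```

Emit:
arm_command([
  [[0.3,0,0,0],[0.7,0,0,0],[1.1,0,0,0],[1.5,0,0,0],[1.8,0,0,0],[1.9,0.01,0,0],[1.9,0.01,0,0],[1.9,0.01,0,0]],
], grip=-1)

```text
clock: 9.63
tool_pos: [0.437, -0.1942, 0.1302]
orientation: [-0.094, 0.996, -0.001, 0.001]
force: [-0.2, 0.1, -0.0]
opening: 0.0416
```

Run:
```python
from go import *
j=np.load("poses.npz")["j"]
for n,x,y,w,h,f in(("top",340,170,120,130,4.5),("side",285,240,150,160,3.7)):
    im=arm.read_camera(n); cv2.imwrite(f"pics/{n}3.png",im)
    im=cv2.resize(im[y:y+h,x:x+w],None,fx=f,fy=f,interpolation=cv2.INTER_CUBIC)
    wire(im,n,j,[(tuple(np.add(a,(-.07,0,.012))),tuple(np.add(b,(-.07,0,.012)))) for a,b in BAT],(0,255,0),f,(x,y))
    cv2.imwrite(f"pics/q_{n}.png",im)
P=tf(j,[-.155,0,.052])[0]; go(P,j[2]+np.pi)
```

```text
t 9.7333 pos [ 0.4373 -0.1942  0.1302] tilt 0.15311690491891944 yaw -169.16797097920522 F [-0.6831 -0.0351  0.3475] open 0.03352706051746154 q [-0.6519  0.5279  1.9044 -0.0003  0.7066 -2.4115]
shift [0.0165 0.0208 3.1263] spin 0.002122661726690289 mm 78.15908061813359
```

View pics/q_top.png

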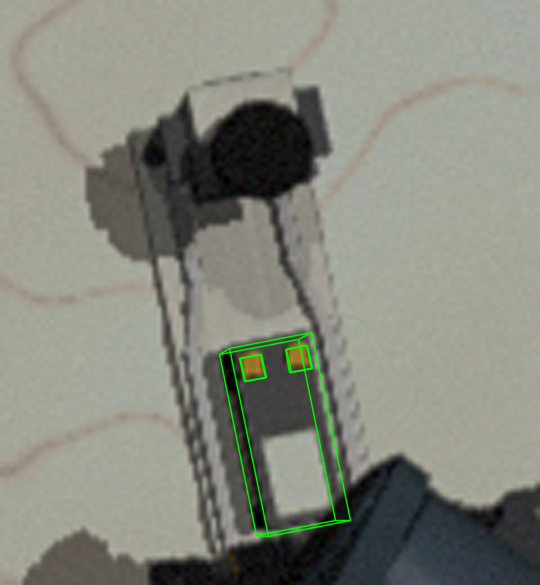

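View pics/q_side.png

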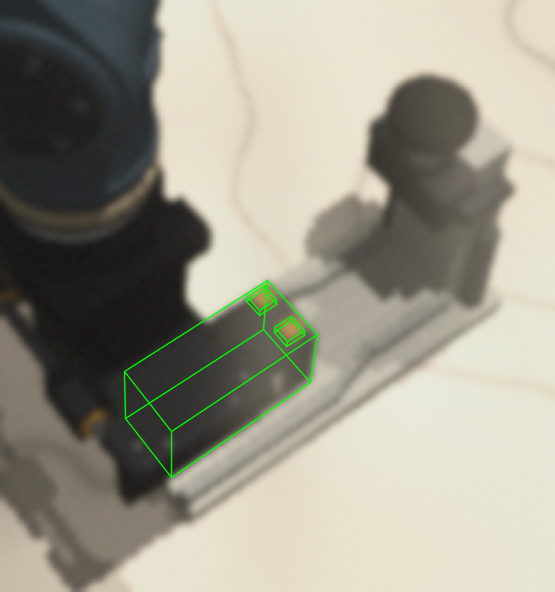

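The green model, placed at the intended spot, lines up with the battery. The lugs are at about (396,251) and (405,250) in top. Next I lower the closed fingers behind it.

Emit:
arm_command([
  [[0.02,0.02,0.5,0],[0.02,0.02,1.1,0],[0.02,0.02,1.8,0],[0.02,0.02,2.5,0],[0.02,0.02,3.0,0],[0.02,0.02,3.3,0],[0.02,0.02,3.4,0],[0.02,0.02,3.4,0]],
])

```text
clock: 10.4
tool_pos: [0.437, -0.1938, 0.0447]
orientation: [-0.095, 0.996, -0.001, 0.001]
force: [0.0, -0.7, 0.1]
opening: 0.0007
```

Run:
```python
from go import *
j=np.load("poses.npz")["j"]
P=tf(j,[-.033,0,.045])[0]; go(P,j[2]+np.pi)
```

```text
t 10.4 pos [ 0.437  -0.1938  0.0447] tilt 0.11354035312165327 yaw -169.1495386386955 F [ 0.0277 -0.6876  0.0787] open 0.0006659522340958166 q [-0.6517  0.6997  1.9465 -0.0004  0.4933 -2.4115]
shift [-4.8772 -0.0144 -0.0059] spin 0.002444366757433869 mm 121.93178003632379
```

Final finger position should be about -4.9 units (tool x is opposite to jig x). I'm pushing in stages and watching the force.

Emit:
arm_command([
  [[-0.3,0,0,0],[-0.7,0,0,0],[-1.0,0,0,0],[-1.3,0,0,0],[-1.6,0,0,0],[-1.9,0,0,0],[-2.2,0,0,0],[-2.4,0,0,0]],
])

```text
clock: 11.07
tool_pos: [0.4967, -0.1822, 0.0449]
orientation: [-0.095, 0.995, -0.001, 0.001]
force: [-3.8, -0.1, 3.9]
opening: 0.0005
```

Emit:
arm_command([
  [[-0.2,0,0,0],[-0.4,0,0,0],[-0.6,0,0,0],[-0.8,0,0,0],[-1.0,0,0,0],[-1.2,0,0,0],[-1.4,0,0,0],[-1.5,0,0,0]],
])

```text
clock: 11.73
tool_pos: [0.5347, -0.1751, 0.0448]
orientation: [-0.095, 0.995, -0.001, 0.001]
force: [-3.2, -0.7, 2.4]
opening: 0.0008
```

Run:
```python
from go import *
j=np.load("poses.npz")["j"]
for n,x,y,w,h,f in(("top",340,170,120,130,4.5),("side",285,240,150,160,3.7)):
    im=arm.read_camera(n); cv2.imwrite(f"pics/{n}4.png",im)
    im=cv2.resize(im[y:y+h,x:x+w],None,fx=f,fy=f,interpolation=cv2.INTER_CUBIC)
    cv2.imwrite(f"pics/r_{n}.png",im)
P=tf(j,[-.033,0,.045])[0]; go(P,j[2]+np.pi)
```

```text
t 11.8333 pos [ 0.535  -0.1752  0.0448] tilt 0.2499431179568338 yaw -169.11960657671912 F [-0.2784  0.2125 -0.6952] open 0.00030573967422174394 q [-0.515   0.7494  1.7319  0.0004  0.6559 -2.276 ]
shift [-0.8874 -0.0098 -0.0032] spin 0.0029667797908325966 mm 22.185396114365272
```

View pics/r_top.png

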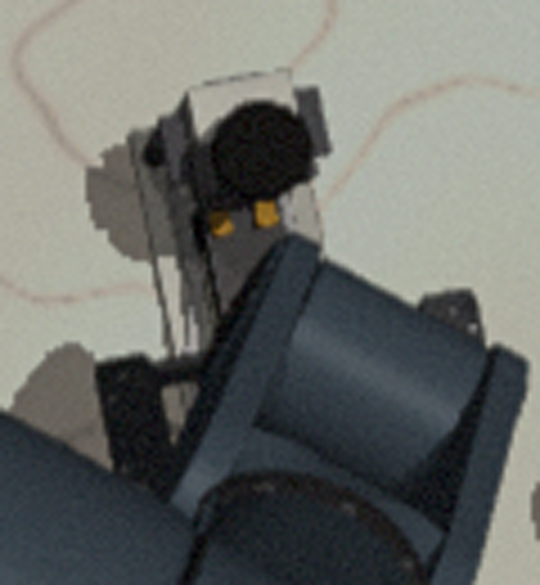

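View pics/r_side.png

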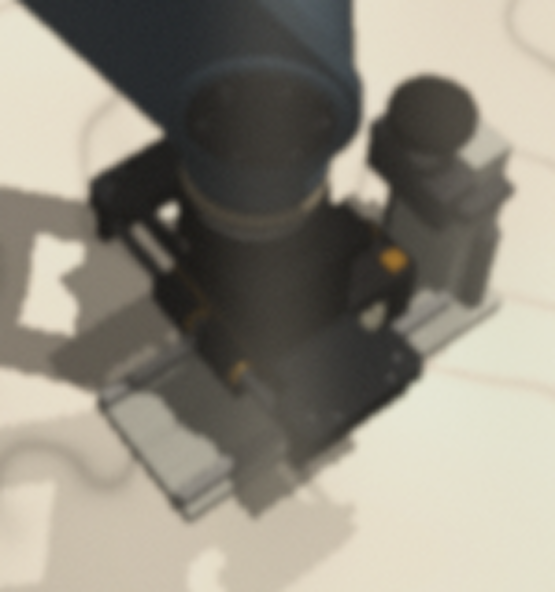

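In the top view the battery has entered the narrow channel. Its lugs, at about (389,220) and (399,217), are just short of the pad. I'm continuing slowly.

Emit:
arm_command([
  [[-0.1,0,0,0],[-0.2,0,0,0],[-0.3,0,0,0],[-0.4,0,0,0],[-0.5,0,0,0],[-0.58,0,0,0],[-0.64,0,0,0],[-0.7,0,0,0]],
])

```text
clock: 12.5
tool_pos: [0.5523, -0.1718, 0.0448]
orientation: [-0.095, 0.995, -0.001, 0.002]
force: [-2.9, -1.6, -0.1]
opening: 0.0004
```

Emit:
arm_command([
  [[-0.03,0,0,0],[-0.06,0,0,0],[-0.09,0,0,0],[-0.12,0,0,0],[-0.14,0,0,0],[-0.16,0,0,0],[-0.18,0,0,0],[-0.2,0,0,0]],
])

```text
clock: 13.17
tool_pos: [0.5559, -0.1711, 0.0448]
orientation: [-0.095, 0.995, -0.001, 0.0]
force: [-7.9, -3.5, 4.1]
opening: 0.0004
```

Run:
```python
from go import *
j=np.load("poses.npz")["j"]
P=tf(j,[-.033,0,.045])[0]; go(P,j[2]+np.pi)
```

```text
t 13.1667 pos [ 0.5559 -0.1711  0.0448] tilt 0.11799473959562981 yaw -169.0749561830914 F [-7.899  -3.5429  4.0657] open 0.00042497824971325155 q [-0.49    0.7637  1.681  -0.0021  0.6953 -2.2499]
shift [-0.0363 -0.0121 -0.0062] spin 0.0037460761719483315 mm 0.9691265651559274
```

Emit:
arm_command([
  [[-0.04,0,0,0],[-0.08,0,0,0],[-0.1,0,0,0],[-0.12,0,0,0],[-0.12,0,0,0],[-0.12,0,0,0],[-0.12,0,0,0],[-0.12,0,0,0]],
])

```text
clock: 13.83
tool_pos: [0.5559, -0.1711, 0.0449]
orientation: [-0.096, 0.995, -0.001, -0.003]
force: [-11.4, -5.3, 5.5]
opening: 0.0003
```

It has stopped solid where home is expected. I'm backing off, raising and looking.

Emit:
arm_command([
  [[0.2,0,0,0],[0.5,0,0,0],[0.9,0,-0.3,0],[1.3,0,-1,0],[1.7,0,-2,0],[2.1,0,-3,0],[2.5,0,-4,0],[2.7,0,-5,0]],
])

```text
clock: 14.5
tool_pos: [0.489, -0.1834, 0.1717]
orientation: [-0.095, 0.995, -0.0, -0.002]
force: [0.8, -0.3, 0.2]
opening: 0.0002
```

Emit:
arm_command([
  [[0.5,0,-0.5,0],[1,0,-1,0],[1.5,0,-1.5,0],[2,0,-2,0],[2,0,-2,0],[2,0,-2,0],[2,0,-2,0],[2,0,-2,0]],
])

```text
clock: 15.17
tool_pos: [0.4406, -0.1927, 0.2214]
orientation: [-0.095, 0.995, -0.0, -0.003]
force: [0.0, -0.2, 0.8]
opening: 0.0001
```

Run:
```python
from go import *
j=np.load("poses.npz")["j"]
for n,x,y,w,h,f in(("top",340,170,110,110,5.4),("side",310,240,125,130,4.5)):
    im=arm.read_camera(n); cv2.imwrite(f"pics/{n}5.png",im)
    im=cv2.resize(im[y:y+h,x:x+w],None,fx=f,fy=f,interpolation=cv2.INTER_CUBIC)
    im=(255*(im/255.)**.6).astype(np.uint8)
    cv2.imwrite(f"pics/s0_{n}.png",im)
    wire(im,n,j,[(tuple(np.add(a,(.027,0,.012))),tuple(np.add(b,(.027,0,.012)))) for a,b in BAT],(0,255,0),f,(x,y))
    cv2.imwrite(f"pics/s_{n}.png",im)
P=tf(j,[.064,0,.23])[0]; go(P,j[2]+np.pi)
```

```text
t 15.2667 pos [ 0.4404 -0.1926  0.2212] tilt 0.33033008616261145 yaw -169.03296312761412 F [ 0.244  -0.0158 -0.5463] open 0.0003495157576232217 q [-0.643   0.3754  1.812  -0.0046  0.9586 -2.4026]
shift [-8.6128 -0.0638 -0.4008] spin 0.00447899325299872 mm 215.55913437337452
```

View pics/s_top.png

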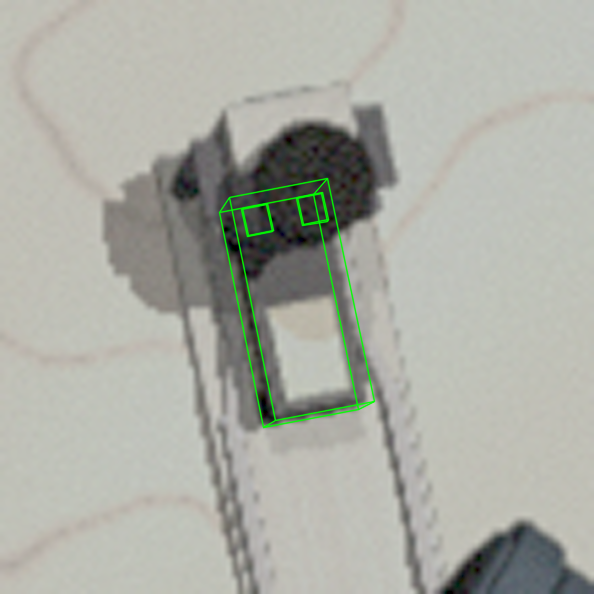

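View pics/s_side.png

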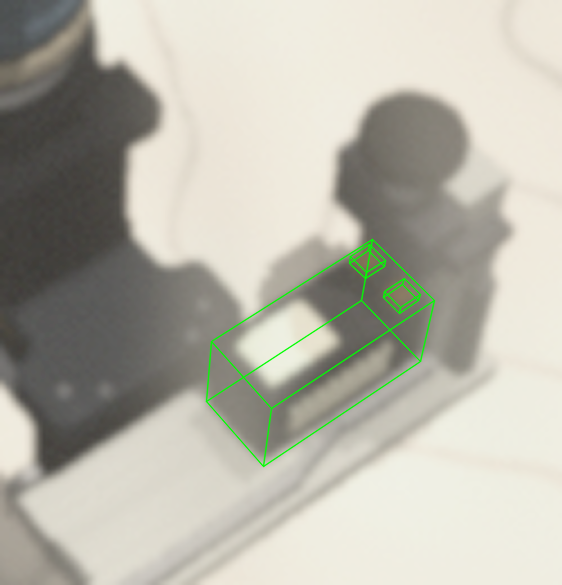

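View pics/s0_side.png

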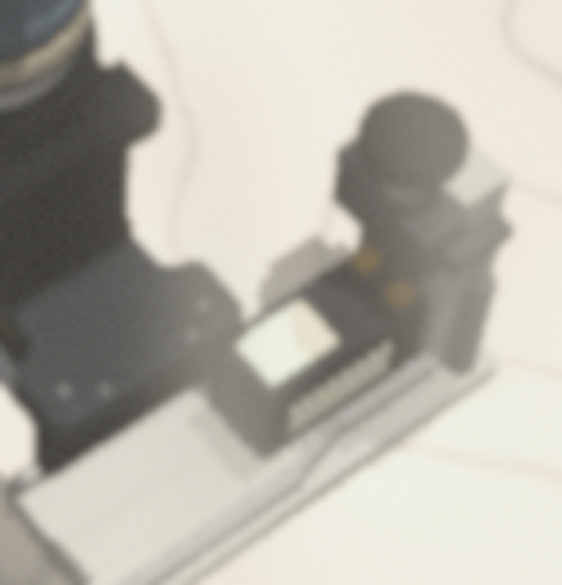

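The battery is home: the wireframe at the home pose matches in both views, and the side view puts the lugs at (392,298) and (399,305), within about a pixel. The head is up. Next I move over the pad.

Emit:
arm_command([
  [[-0.5,0,-0.4,0],[-1.5,0,-0.6,0],[-2.8,0,-0.6,0],[-4.1,-0.03,-0.6,0],[-5.4,-0.05,-0.6,0],[-6.7,-0.06,-0.6,0],[-7.8,-0.06,-0.6,0],[-8.4,-0.06,-0.6,0]],
])

```text
clock: 15.93
tool_pos: [0.6503, -0.1529, 0.2338]
orientation: [-0.096, 0.995, 0.0, -0.002]
force: [-0.4, 0.0, -0.0]
opening: 0.0003
```

Run:
```python
from go import *
j=np.load("poses.npz")["j"]
for n,x,y,w,h,f in(("side",310,190,125,170,3.4),):
    im=arm.read_camera(n); cv2.imwrite(f"pics/{n}6.png",im)
    im=cv2.resize(im[y:y+h,x:x+w],None,fx=f,fy=f,interpolation=cv2.INTER_CUBIC)
    im=(255*(im/255.)**.6).astype(np.uint8)
    cv2.imwrite(f"pics/u_{n}.png",im)
P=tf(j,[.064,0,.203])[0]; go(P,j[2]+np.pi)
```

```text
t 15.9833 pos [ 0.6521 -0.1527  0.2337] tilt 0.09911949653285484 yaw -168.89734049482925 F [ 3.4708  0.3134 -0.5908] open 0.00019217552762248617 q [-0.3962  0.604   1.3245 -0.0009  1.2146 -2.1605]
shift [-0.0024 -0.0192  1.2268] spin 0.0068460547353179635 mm 30.673769089012154
```

View pics/u_side.png

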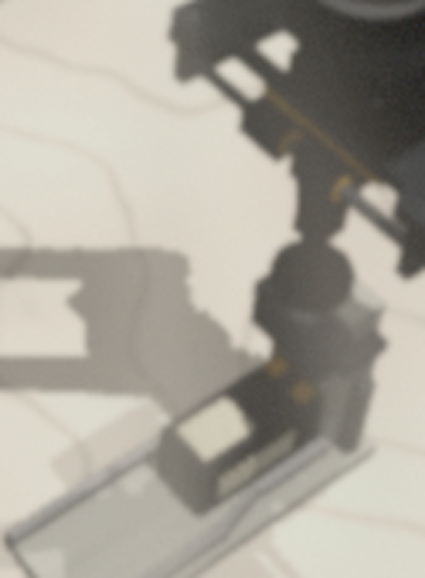

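The fingers are centred above the pad in the side view, with their tips at about (403,258). I'm descending.

Emit:
arm_command([
  [[0,-0.02,0.2,0],[0,-0.02,0.45,0],[0,-0.02,0.7,0],[0,-0.02,0.9,0],[0,-0.02,1.05,0],[0,-0.02,1.15,0],[0,-0.02,1.22,0],[0,-0.02,1.25,0]],
])

```text
clock: 16.65
tool_pos: [0.6517, -0.1535, 0.2025]
orientation: [-0.097, 0.995, -0.0, -0.001]
force: [-0.9, 0.3, 2.2]
opening: 0.0001
```

Emit:
arm_command([
  [[0,0,0.1,0],[0,0,0.2,0],[0,0,0.3,0],[0,0,0.4,0],[0,0,0.5,0],[0,0,0.6,0],[0,0,0.68,0],[0,0,0.75,0]],
])

```text
clock: 17.32
tool_pos: [0.6517, -0.1535, 0.1856]
orientation: [-0.097, 0.995, -0.0, -0.001]
force: [-2.2, 2.2, 7.1]
opening: 0.0006
```

Emit:
arm_command([
  [[0,0,0.1,0],[0,0,0.2,0],[0,0,0.28,0],[0,0,0.35,0],[0,0,0.4,0],[0,0,0.44,0],[0,0,0.46,0],[0,0,0.46,0]],
])

```text
clock: 17.98
tool_pos: [0.6517, -0.1534, 0.1772]
orientation: [-0.097, 0.995, -0.001, -0.0]
force: [-4.0, 1.8, 13.5]
opening: 0.0004
```

Emit:
arm_command([
  [[0,0,0.14,0],[0,0,0.15,0],[0,0,0.16,0],[0,0,0.16,0],[0,0,0.16,0],[0,0,0.16,0],[0,0,0.16,0],[0,0,0.16,0]],
])

```text
clock: 18.65
tool_pos: [0.6516, -0.1534, 0.1766]
orientation: [-0.097, 0.995, -0.001, 0.0]
force: [-5.6, 1.5, 13.4]
opening: 0.0003
```

Run:
```python
from go import *
j=np.load("poses.npz")["j"]
for n,x,y,w,h,f in(("side",310,190,125,170,3.4),):
    im=arm.read_camera(n); cv2.imwrite(f"pics/{n}7.png",im)
    im=cv2.resize(im[y:y+h,x:x+w],None,fx=f,fy=f,interpolation=cv2.INTER_CUBIC)
    im=(255*(im/255.)**.6).astype(np.uint8)
    cv2.imwrite(f"pics/v_{n}.png",im)
for k in range(4): arm.read_camera("top")
P=tf(j,[.064,0,.176])[0]; go(P,j[2]+np.pi)
```

```text
t 18.9 pos [ 0.6517 -0.1534  0.1766] tilt 0.13777059973321581 yaw -168.88404255361485 F [-4.5222  1.9904 12.2367] open 0.0005036507114321953 q [-0.3971  0.6651  1.378  -0.0018  1.0967 -2.1611]
shift [-0.0213  0.0055  0.0253] spin 0.007078147593245987 mm 0.8382612133441143
```

View pics/v_side.png

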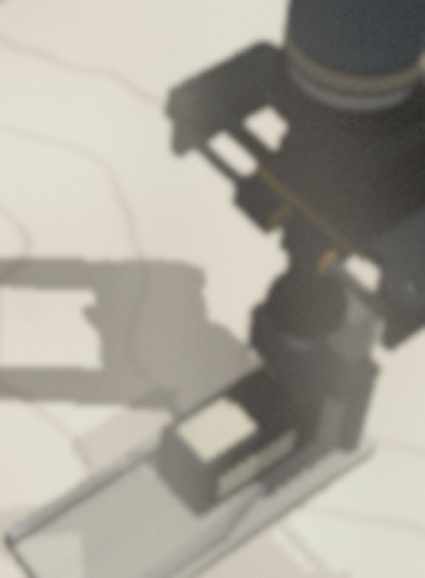

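The pad is pressed, the head sits just above the lugs, and the battery hasn't moved. The pose is steady at TCP z = 0.1766, about 25.4 mm down, with roughly 12–13 N. I'm handing in.

```bash
python3 -c "
from rig import arm
print(arm.sign_off()); s=arm.observe(); print(s['clock'],s['tool_pos'],s['force'])"
```

```text
the job is handed in; nothing more can be done
None
the job is handed in; nothing more can be done
```

I set the battery in the loading zone with its terminal end towards the post and pushed it home with closed fingers. I then pressed the palm pad down and handed the job in at about 19 s, still holding it.

**Battery home:** The push stopped solid at about 11 N, where home was expected. The home-pose wireframe matched both camera views to about a pixel, before the press.

**Press:** The tool held steady at z = 0.1766 m for the last readings, with about 12–13 N upward on it. The tip height puts the pad about 25.4 mm down, so the probes should be about 5.4 mm in; the target was 6 mm and the accepted range is 3 to 9 mm. I worked that depth out from the tool height, since the probes can't be read directly.

**Odd readings:**
- A sideways force of about 5 N showed while pressing.
- The two cameras disagreed by about 2 mm on where the jig is, which is within the calibration.

The can, bottle and tape roll were never approached at their height. I did not measure them again at the end. No reading after the hand-in was available, and it reported no verdict.

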